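# Tip the welded post over onto its rest

### The arm

A 7-joint arm with a two-finger parallel gripper is mounted at the origin on the work surface. World frame = base frame: x ahead of the robot, y to its left, z up, the work surface at z = 0. Lengths are in m, angles in rad, forces in N, time in s.
With the tool pointing down it reaches from about 0.35 to 0.9 m from the base axis. Payload 7.2 kg.
Tool frame: the origin (TCP) lies midway between the tips of the shut fingers; the grasp point (between the pads) lies 19 mm behind it; z points along the fingers, y is the line along which they close (so a half turn about z gives the same grasp; the last joint's range is limited). The gripper opens to 88 mm and grips with 3 to 60 N. Pads are 20 mm wide; open, the fingers measure 115 mm over their backs; the gripper's body (75 mm by 178 mm) begins 61 mm behind the grasp point.
Start: joints at [1.212, 0.411, -0.013, 1.596, 0.006, 1.134, -0.082], TCP at [0.179, -0.599, 0.223] pointing down, gripper open.
Joint ranges: [-2.95, 2.95], [-0.29, 1.99], [-1.47, 1.44], [0.14, 2.54], [-1.03, 4.17], [0.13, 1.85], [-2.86, 2.86]. Speed limits (rad/s): [2.39, 2.39, 3.01, 3.01, 3.14, 3.14, 3.14].

### API

Orientations are given as a rotation vector (axis times angle).
In Python, from plant import * gives the robot as it stands.
- The arm moves only by the tool step_arm, never from a script. Its argument "rows" is one flat list of numbers, 7 for each row, row after row: the shift along the tool's x, y, z in cm, then the turn, a rotation vector about the tool's x, y, z in degrees, then the opening, from -1 (shut) to 1 (fully open). In form: [dx, dy, dz, wx, wy, wz, hand, dx, dy, dz, wx, wy, wz, hand, ...]. A call has 1 to 20 rows; each row shifts and turns the commanded pose from where the row before left it, along the tool's axes as they then stand; what a row does not reach is not made up. A row lasts 1/12 s, in which the tool goes at most 41.7 mm and 7.16 degrees, less where a joint would pass 70% of its speed; a pose out of reach is approached as far as the arm can. A call is refused whole if a number of a shift passes 4.17 or a number of a turn 7.16, either way. A call with a gripper value outside its range is refused whole. The fingers move at their own pace and stop on an object; "force" is the grip in N (left out, the last holds). Time passes only in rows, so rows that do not move let the fingers close. It gives the time, the measured TCP pose, the force, the opening and the grip force at its end, in the units of the state.
- get_obs(): the state, without advancing time (a new reading comes with each control period).
- snapshot(name): name is "side" or "top" or "wrist"; returns the picture (400x640x3 uint8, red, green, blue); there is no depth.
- camera_model(name): a dict with "fx", "fy", "cx", "cy" (pixels), "k1" (the pictures are not rectified: a ray, as slopes to the right and down, at radius r is drawn at 1 + k1 r^2 times it, then the intrinsics apply), "R" (3x3) and "t" (3): a world point X has camera coordinates R X + t; the wrist camera has in their place "hand_eye" (4x4, takes a point from camera to tool coordinates, whose origin is the TCP and whose axes are the flange's). Camera axes: x right, y down, z forward; pixel columns grow to the right and rows downward; lengths in m; the calibration is good to about 2 mm. A picture is of the moment at which its call begins: read the wrist's pose just before it. camera_model takes no time and is no camera call.
- job_done(): hands the job in; it is judged then, once.
The state is a dict: "time": time; "joints": joint angles; "qvel": joint speeds; "joint_torque": joint torques, N m; "ee_pos": TCP position; "tool_rot": TCP orientation; "contact_force": force on the tool from outside, world axes, zero at the start; "wrist_torque": the same for the moment, N m; "width": finger opening in m; "gripper_force": force on a finger pad.
Only numpy, scipy, OpenCV 4.12 (cv2) and the standard library are available. Lean on these libraries where they do the work, as an engineer would, in place of code of your own. Each camera call takes 0.05 s, during which the arm holds its last target. There are 200 camera calls.

### The job

Tip the upright blue post over towards the yellow rest with a steady fingertip push, so that its tube comes down gently onto the black roller between the two horns and stays lying there, the edge of its base plate still on the bench. Do not grip, lift or shove the post hard, and leave the can, the steel block and the brush where they are.

Things in the scene. Friction and masses are not known exactly. Their poses are not given: they have to be found in the camera images.
- post: Loose weldment, 0.75 to 1.05 kg: dark steel base plate 100 x 100 x 10 mm, blue square tube 20 x 20 mm standing in its middle from 10 to 190 mm height. Origin: centre of the plate's underside. z runs up the tube, x to the plate edge facing the rest, give or take 4 degrees. Centre of mass 21 mm up: tipped less than about 67 degrees it falls back upright, beyond that it goes over by itself.
- post_top (a point): Centre of the top end of the blue tube (black cap), 190 mm above the plate's underside. About 3 N at 150 mm height starts the post tipping, and the plate does not slide. Gentle means the post never turns faster than 2.4 rad/s: push steadily, at 0.1 m/s or less, until it is past its balance.
- post_toe (a point): Middle of the lower plate edge that faces the rest, 50 mm along x from the post's origin: the edge the post turns over; it stays on the bench. The tube meets the roller when the post leans 73 to 78 degrees.
- rest: Yellow rest fixed to the bench: foot 70 x 140 x 10 mm, web, black rubber roller (24 mm diameter, 68 mm long) along its y, axis 56 mm above the bench over the origin; at y = +40 and -40 mm a round horn of 12 mm diameter, 95 mm high. Origin: centre of the foot's underside. x points away from the post, z up. The post starts on its -x side, origins 145 to 165 mm apart, up to 8 mm to the side.
- rest_roller (a point): Middle of the roller's top line, 68 mm above the bench: where the tube should come to lie.
- can: Bystander: upright spray can with a red label, 52 mm diameter, 140 mm tall, loose. Origin: centre of its underside.
- block: Bystander: dark steel block 75 x 50 x 45 mm, 1.2 kg, loose. Origin: centre of its underside.
- brush: Bystander: brass cup brush standing on its bristles, 54 mm diameter, 60 mm tall with its shank up, loose. Origin: centre of its underside.

How it is judged:
On the way:
1. the fingers push the post well over towards the rest, its plate edge staying on the bench (angle between post's own z axis and vertical above 0.6 rad and contact force between the fingers and post above 0.2 N and height (world z) of post_toe below 0.01 m).
At the end, for the whole second after the job is handed in: The post lies still, tube on the roller, leaning 69 to 81 degrees from upright, its top end at least 30 mm past the roller and within 55 mm of the rest's middle line, lower plate edge on the bench within 8 mm; can, block and brush within 15 mm of where they were (angle between post's own z axis and vertical between 1.2 and 1.42 rad and contact force between post and rest above 0.2 N and height (world z) of post_toe below 0.008 m and x of post_top in the frame of rest above 0.03 m and y of post_top in the frame of rest between -0.055 and 0.055 m and linear speed of post below 0.02 m/s and angular speed of post below 0.1 rad/s and distance of each of can, block, brush from where it was at the start of the episode below 0.015 m); the robot touches nothing.
It fails at once if the post turned faster than 2.4 rad/s: flung or dropped, not laid down gently (angular speed of post above 2.4 rad/s).
It fails at once if the post's toe edge left the bench by 15 mm: lifted, or tipped the wrong way (height (world z) of post_toe above 0.015 m).
It fails at once if the fingers pressed or pinched the post with more than 20 N (contact force between the fingers and post above 20 N).
It fails at once if the can, the block or the brush was moved more than 15 mm (distance of any of can, block, brush from where it was at the start of the episode above 0.015 m).
It also fails if it takes over 48 s, if anything falls off the work surface, if the arm or the gripper's body presses on something with over 40 N, if the wrist force passes 120 N, or if a joint passes its speed limit or range.

## Working session

There is one attempt and no reset: what is moved stays moved. The work goes in short steps, Python scripts to look and compute and a tool call to move; the robot and the scene stay as the last step left them, time stands still between calls to the robot, and variables do not carry over. Pictures are saved under pics/ and viewed, at most 10 in all, crops included, and the job is handed in when it is done.

Besides the shell and the picture viewer there is one more tool, called as name(argument=value, ...) on one line, values as JSON. step_arm: Moves the arm, as the interface text tells. Its arguments: {"type":"object","properties":{"rows":{"type":"array"},"force":{"type":"number"}},"required":["rows"]}

```bash
mkdir -p pics; ls; python3 - <<'E'
from plant import *
import cv2
for n in ("side","top"):
    cv2.imwrite(f"pics/{n}0.png",snapshot(n)[:,:,::-1])
    print(n,camera_model(n))
o=get_obs();print(o)
E
```

```text
pics
side {'fx': 420.60298540643544, 'fy': 420.60298540643544, 'cx': 324.35428289075327, 'cy': 201.24102007652394, 'k1': -0.06951757286109196, 'R': array([[ 0.91416957, -0.40517705, -0.01120541],
       [-0.32085859, -0.70648271, -0.63081847],
       [ 0.24767673,  0.5802704 , -0.77584953]]), 't': array([-0.55665434,  0.29320176,  0.58117232])}
top {'fx': 422.2416867224299, 'fy': 422.2416867224299, 'cx': 320.51103647637194, 'cy': 205.0421205743401, 'k1': -0.07833806853240645, 'R': array([[ 0.02604378, -0.99935424,  0.02475529],
       [-0.99337622, -0.02864453, -0.11127969],
       [ 0.11191694, -0.02169317, -0.99348075]]), 't': array([0.00790992, 0.61948396, 0.78562305])}
{'time': 0.1, 'joints': array([ 1.21181016,  0.41181884, -0.01270628,  1.59692641,  0.00564574,
        1.13430065, -0.0822281 ]), 'qvel': array([-0.00058889, -0.00151014, -0.00012192, -0.00322381,  0.00195592,
       -0.00077593, -0.00052146]), 'joint_torque': array([ 3.41424362e-03, -5.89093459e+01,  6.44283425e-01, -2.91710901e+01,
       -5.37217583e-02,  1.44836580e-02,  1.07042925e-05]), 'ee_pos': array([ 0.17901164, -0.59835701,  0.22190778]), 'tool_rot': array([-3.10708309e+00, -4.54974671e-01,  5.43691188e-04]), 'contact_force': array([ 0.19348634, -0.0968632 ,  0.70639892]), 'wrist_torque': array([ 0.01117516, -0.02986737, -0.02495285]), 'gripper_force': 0.0, 'width': 0.08762301967164446}
```

View pics/side0.png

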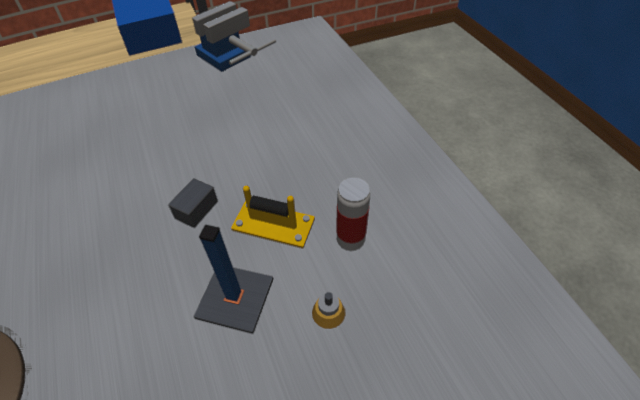

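View pics/top0.png

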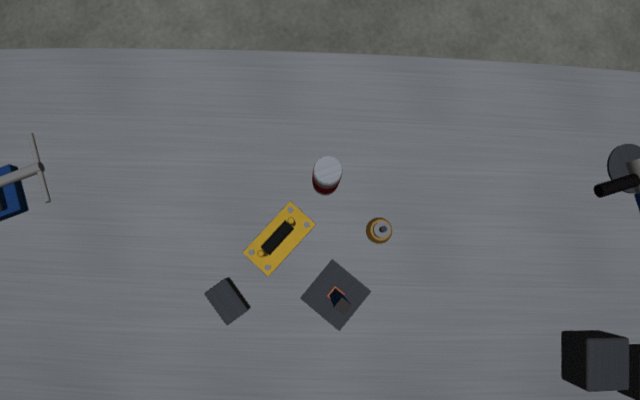

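The side view shows the post cap at about (210,232) and the rest at (272,222). In the top view the plate corners are near (333,260), (371,291), (338,330) and (301,297), and the yellow foot is centred near (280,239). The can is at (328,170), the brush at (379,230) and the block at (228,301).

```bash
cat > h.py <<'E'
from plant import *
import numpy as np, cv2
def ray(n,uv):
    c=camera_model(n); K=np.array([[c['fx'],0,c['cx']],[0,c['fy'],c['cy']],[0,0,1]])
    p=np.array(uv,float).reshape(-1,1,2)
    s=cv2.undistortPoints(p,K,np.array([c['k1'],0,0,0,0])).reshape(-1,2)
    R,t=np.array(c['R']),np.array(c['t'])
    return -R.T@t, np.c_[s,np.ones(len(s))]@R
def onz(n,uv,z):
    o,d=ray(n,uv); return o+d*((z-o[2])/d[:,2])[:,None]
def cross(a,ua,b,ub):
    o1,d1=ray(a,[ua]);o2,d2=ray(b,[ub]);d1=d1[0];d2=d2[0]
    A=np.c_[d1,-d2];s=np.linalg.lstsq(A,o2-o1,rcond=None)[0]
    p,q=o1+s[0]*d1,o2+s[1]*d2
    return (p+q)/2,np.linalg.norm(p-q)
E
python3 - <<'E'
from h import *
np.set_printoptions(precision=4,suppress=True)
im=cv2.imread('pics/top0.png');hsv=cv2.cvtColor(im,cv2.COLOR_BGR2HSV)
def rect(mask,box,z,name):
    m=np.zeros_like(mask);x0,y0,x1,y1=box;m[y0:y1,x0:x1]=mask[y0:y1,x0:x1]
    m=cv2.morphologyEx(m,cv2.MORPH_OPEN,np.ones((3,3),np.uint8))
    cs=max(cv2.findContours(m,0,2)[0],key=cv2.contourArea)
    W=onz('top',cs.reshape(-1,2),z)
    r=cv2.minAreaRect((W[:,:2]*1000).astype(np.float32));print(name,r,cv2.boxPoints(r).tolist())
ye=cv2.inRange(hsv,(18,120,80),(35,255,255))
rect(ye,(235,195,325,285),0.01,'rest')
dk=cv2.inRange(hsv,(0,0,0),(179,255,95))
rect(dk,(295,255,378,335),0.01,'plate')
rect(dk,(200,270,255,330),0.045,'block')
print('can',onz('top',[(328,167)],.14),'brush',onz('top',[(380,230)],.02))
print('cap', cross('side',(210,232),'top',(342,304)), 'cap z', onz('side',[(210,232)],.19))
print('side rest corners',onz('side',[(233,226),(305,243),(314,217)],.01))
print('side plate corners',onz('side',[(195,319),(253,330),(273,276)],.01))
E
```

```text
rest ((553.673583984375, 105.17720031738281), (69.28005981445312, 138.47183227539062), 49.27919387817383) [[478.60162353515625, 124.09130096435547], [583.549072265625, 33.75592041015625], [628.7455444335938, 86.26309967041016], [523.798095703125, 176.59848022460938]]
plate ((446.1793212890625, -9.263374328613281), (101.46074676513672, 101.24781036376953), 51.97525405883789) [[375.05059814453125, -18.04154396057129], [454.80804443359375, -80.4103775024414], [517.3080444335938, -0.48520469665527344], [437.55059814453125, 61.883628845214844]]
block ((433.4107666015625, 195.49850463867188), (75.16163635253906, 57.21327209472656), 37.89564895629883) [[386.18365478515625, 194.9897918701172], [421.32550048828125, 149.84104919433594], [480.63787841796875, 196.00721740722656], [445.49603271484375, 241.1559600830078]]
can [[0.6729 0.0161 0.14  ]] brush [[ 0.5745 -0.0941  0.02  ]]
cap (array([ 0.4468, -0.009 ,  0.1849]), np.float64(0.003601432196484175)) cap z [[ 0.4451 -0.0127  0.19  ]]
side rest corners [[0.4815 0.1235 0.01  ]
 [0.5874 0.0353 0.01  ]
 [0.6243 0.0814 0.01  ]]
side plate corners [[ 0.3757 -0.0259  0.01  ]
 [ 0.454  -0.0797  0.01  ]
 [ 0.5138 -0.0036  0.01  ]]
```

step_arm(rows=[0,0,0,0,0,-5.9,-1,0,0,0,0,0,-5.9,-1,0,0,0,0,0,-5.9,-1,0,0,0,0,0,-5.9,-1,0,0,0,0,0,-5.9,-1,0,0,0,0,0,-5.9,-1,2.5,-0.65,0,0,0,0,-1,2.5,-0.65,0,0,0,0,-1,2.5,-0.65,0,0,0,0,-1,2.5,-0.65,0,0,0,0,-1,2.5,-0.65,0,0,0,0,-1,2.5,-0.65,0,0,0,0,-1,2.5,-0.65,0,0,0,0,-1,2.5,-0.65,0,0,0,0,-1,2.5,-0.65,0,0,0,0,-1,2.5,-0.65,0,0,0,0,-1,2.5,-0.65,0,0,0,0,-1,2.5,-0.65,0,0,0,0,-1], force=20)

```text
time: 1.6
ee_pos: [0.3022, -0.3129, 0.2225]
tool_rot: [-2.823, -1.378, 0.0]
contact_force: [0.2, -0.0, 0.6]
width: 0.0002
gripper_force: 0.0
```

```bash
cat >> h.py <<'E'
from scipy.spatial.transform import Rotation as Ro
def rel(tx=0.446,ty=-0.009,yaw=52.0):
    o=get_obs();R=Ro.from_rotvec(o['tool_rot']).as_matrix();p=np.array(o['ee_pos'])
    u=np.array([np.cos(np.radians(yaw)),np.sin(np.radians(yaw)),0])
    d=p-[tx,ty,0]
    print('t',o['time'],'p',p.round(4),'along',round(float(d@u),4),'left',round(float(-d[0]*u[1]+d[1]*u[0]),4),'toolx ang',round(float(np.degrees(np.arctan2(R[1,0],R[0,0]))),2),'z',R[:,2].round(3),'F',np.round(o['contact_force'],2),'w',round(o['width'],4))
    return o,R,p
E
python3 -c "
from h import *
o,R,p=rel()
print('tool-frame cm to pre:',(R.T@(np.array([.409,-.056,.222])-p)*100).round(2))"
```

```text
t 1.6 p [ 0.3022 -0.3129  0.2225] along -0.328 left -0.0738 toolx ang 52.06 z [-0.  0. -1.] F [ 0.21 -0.02  0.57] w 0.0002
tool-frame cm to pre: [26.82 -7.37  0.05]
```

step_arm(rows=[2.2,-0.6,0,0,0,0,-1,2.2,-0.6,0,0,0,0,-1,2.2,-0.6,0,0,0,0,-1,2.2,-0.6,0,0,0,0,-1,2.2,-0.6,0,0,0,0,-1,2.2,-0.6,0,0,0,0,-1,2.2,-0.6,0,0,0,0,-1,2.2,-0.6,0,0,0,0,-1,2.2,-0.6,0,0,0,0,-1,2.2,-0.6,0,0,0,0,-1,2.0,-0.6,0,0,0,0,-1,1.5,-0.7,0,0,0,0,-1,0,0,1.8,0,0,0,-1,0,0,1.8,0,0,0,-1,0,0,1.8,0,0,0,-1,0,0,1.8,0,0,0,-1,0,0,0,0,0,0,-1,0,0,0,0,0,0,-1])

```text
time: 3.1
ee_pos: [0.4007, -0.068, 0.1503]
tool_rot: [-2.821, -1.379, 0.002]
contact_force: [-0.8, -0.9, -0.9]
width: 0.0003
gripper_force: 0.0
```

```bash
python3 -c "
from h import *
o,R,p=rel()
cv2.imwrite('pics/side1.png',snapshot('side')[:,:,::-1])
for n in ('wrist',): cv2.imwrite('pics/w1.png',snapshot(n)[:,:,::-1])
a=cv2.imread('pics/side1.png')[150:400,100:420];b=cv2.imread('pics/w1.png')
cv2.imwrite('pics/c1.png',np.hstack([cv2.resize(a,(512,400)),cv2.resize(b,(288,180)).repeat(1,0) if 0 else cv2.copyMakeBorder(cv2.resize(b,(288,180)),0,220,0,0,0)]))
"
```

```text
t 3.1 p [ 0.4007 -0.068   0.1503] along -0.0744 left -0.0006 toolx ang 52.08 z [-0.002  0.001 -1.   ] F [-0.77 -0.94 -0.94] w 0.0003
```

View pics/c1.png

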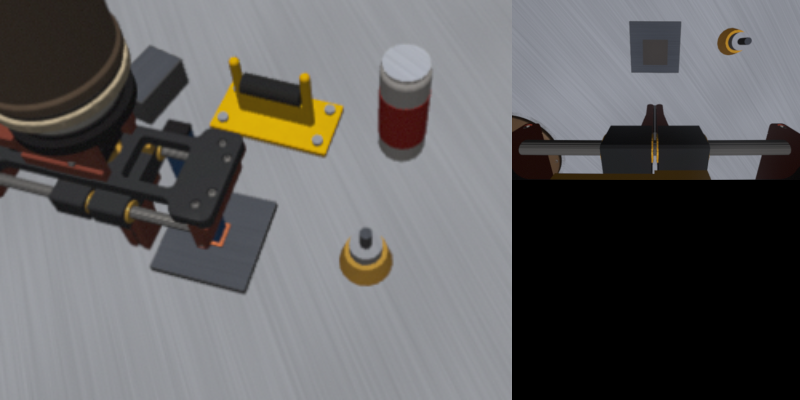

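The finger line is centred on the post: in the crop, both the tube and the fingers sit at about column 655. The gripper is clear of the can, brush and block. Next I close the gap.

step_arm(rows=[0.5,0,0,0,0,0,-1,0.5,0,0,0,0,0,-1,0.5,0,0,0,0,0,-1,0.5,0,0,0,0,0,-1,0.5,0,0,0,0,0,-1,0.5,0,0,0,0,0,-1,0.5,0,0,0,0,0,-1,0.5,0,0,0,0,0,-1,0.5,0,0,0,0,0,-1,0.5,0,0,0,0,0,-1,0,0,0,0,0,0,-1,0,0,0,0,0,0,-1])

```text
time: 4.2
ee_pos: [0.4321, -0.0285, 0.1506]
tool_rot: [-2.822, -1.38, 0.0]
contact_force: [-0.3, -0.4, 0.3]
width: 0.0005
gripper_force: 0.0
```

```bash
python3 -c "
from h import *
rel()
th=np.radians(np.arange(0,75,2.5));x=-60*np.cos(th)+150*np.sin(th);z=60*np.sin(th)+150*np.cos(th)
print(np.c_[np.degrees(th),x-x[0],z-150,np.r_[0,np.diff(x)]/10,-np.r_[0,np.diff(z)]/10].round(2))
"
```

```text
t 4.2 p [ 0.4321 -0.0285  0.1506] along -0.0239 left -0.0011 toolx ang 52.1 z [-0.  0. -1.] F [-0.26 -0.43  0.32] w 0.0005
[[ 0.0000e+00  0.0000e+00  0.0000e+00  0.0000e+00 -0.0000e+00]
 [ 2.5000e+00  6.6000e+00  2.4700e+00  6.6000e-01 -2.5000e-01]
 [ 5.0000e+00  1.3300e+01  4.6600e+00  6.7000e-01 -2.2000e-01]
 [ 7.5000e+00  2.0090e+01  6.5500e+00  6.8000e-01 -1.9000e-01]
 [ 1.0000e+01  2.6960e+01  8.1400e+00  6.9000e-01 -1.6000e-01]
 [ 1.2500e+01  3.3890e+01  9.4300e+00  6.9000e-01 -1.3000e-01]
 [ 1.5000e+01  4.0870e+01  1.0420e+01  7.0000e-01 -1.0000e-01]
 [ 1.7500e+01  4.7880e+01  1.1100e+01  7.0000e-01 -7.0000e-02]
 [ 2.0000e+01  5.4920e+01  1.1480e+01  7.0000e-01 -4.0000e-02]
 [ 2.2500e+01  6.1970e+01  1.1540e+01  7.0000e-01 -1.0000e-02]
 [ 2.5000e+01  6.9010e+01  1.1300e+01  7.0000e-01  2.0000e-02]
 [ 2.7500e+01  7.6040e+01  1.0760e+01  7.0000e-01  5.0000e-02]
 [ 3.0000e+01  8.3040e+01  9.9000e+00  7.0000e-01  9.0000e-02]
 [ 3.2500e+01  8.9990e+01  8.7500e+00  7.0000e-01  1.2000e-01]
 [ 3.5000e+01  9.6890e+01  7.2900e+00  6.9000e-01  1.5000e-01]
 [ 3.7500e+01  1.0371e+02  5.530
[... 213 characters left out ...]
0e-01]
 [ 4.7500e+01  1.3006e+02 -4.4200e+00  6.4000e-01  2.9000e-01]
 [ 5.0000e+01  1.3634e+02 -7.6200e+00  6.3000e-01  3.2000e-01]
 [ 5.2500e+01  1.4248e+02 -1.1080e+01  6.1000e-01  3.5000e-01]
 [ 5.5000e+01  1.4846e+02 -1.4810e+01  6.0000e-01  3.7000e-01]
 [ 5.7500e+01  1.5427e+02 -1.8800e+01  5.8000e-01  4.0000e-01]
 [ 6.0000e+01  1.5990e+02 -2.3040e+01  5.6000e-01  4.2000e-01]
 [ 6.2500e+01  1.6535e+02 -2.7520e+01  5.4000e-01  4.5000e-01]
 [ 6.5000e+01  1.7059e+02 -3.2230e+01  5.2000e-01  4.7000e-01]
 [ 6.7500e+01  1.7562e+02 -3.7160e+01  5.0000e-01  4.9000e-01]
 [ 7.0000e+01  1.8043e+02 -4.2320e+01  4.8000e-01  5.2000e-01]
 [ 7.2500e+01  1.8502e+02 -4.7670e+01  4.6000e-01  5.4000e-01]]
```

step_arm(rows=[0.2,0,0,0,0,0,-1,0.2,0,0,0,0,0,-1,0.3,0,-0.1,0,0,0,-1,0.45,0,-0.16,0,0,0,-1,0.45,0,-0.16,0,0,0,-1,0.45,0,-0.14,0,0,0,-1,0.45,0,-0.13,0,0,0,-1,0.45,0,-0.12,0,0,0,-1,0.45,0,-0.1,0,0,0,-1,0.45,0,-0.08,0,0,0,-1,0.45,0,-0.06,0,0,0,-1,0.45,0,-0.04,0,0,0,-1,0.45,0,-0.03,0,0,0,-1,0.45,0,-0.02,0,0,0,-1])

```text
time: 5.37
ee_pos: [0.4671, 0.0162, 0.1621]
tool_rot: [2.823, 1.379, 0.0]
contact_force: [-1.6, -2.4, -0.7]
width: 0.0003
gripper_force: 1.1
```

```bash
python3 -c "
from h import *
rel()
cv2.imwrite('pics/side2.png',snapshot('side')[100:400,80:480,::-1])
"
```

```text
t 5.3667 p [0.4671 0.0162 0.1621] along 0.0329 left -0.0011 toolx ang 52.06 z [ 0.  0. -1.] F [-1.56 -2.39 -0.74] w 0.0003
```

View pics/side2.png

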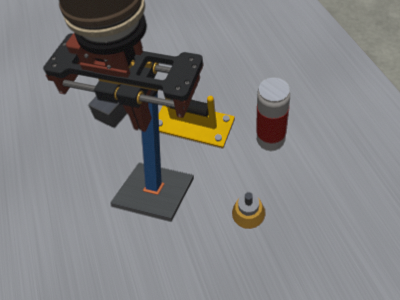

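The post leans about 19° with the contact force near 2.9 N, and the plate's toe is on the bench at about (150,200) in the crop. I continue along the arc.

step_arm(rows=[0.46,0,0,0,0,0,-1,0.46,0,0,0,0,0,-1,0.46,0,0.01,0,0,0,-1,0.46,0,0.03,0,0,0,-1,0.46,0,0.04,0,0,0,-1,0.46,0,0.05,0,0,0,-1,0.46,0,0.06,0,0,0,-1,0.46,0,0.08,0,0,0,-1,0.46,0,0.09,0,0,0,-1,0.46,0,0.1,0,0,0,-1,0.46,0,0.12,0,0,0,-1,0.46,0,0.13,0,0,0,-1,0.46,0,0.15,0,0,0,-1,0.46,0,0.16,0,0,0,-1,0.46,0,0.18,0,0,0,-1,0.46,0,0.2,0,0,0,-1,0.45,0,0.22,0,0,0,-1,0.45,0,0.24,0,0,0,-1])

```text
time: 6.92
ee_pos: [0.518, 0.0814, 0.1433]
tool_rot: [-2.823, -1.379, -0.001]
contact_force: [-0.8, -1.2, 0.4]
width: 0.0004
gripper_force: 0.5
```

```bash
python3 -c "
from h import *
rel()
cv2.imwrite('pics/side3.png',snapshot('side')[100:400,80:480,::-1])
"
```

```text
t 6.9167 p [0.518  0.0814 0.1433] along 0.1156 left -0.0011 toolx ang 52.07 z [ 0.  0. -1.] F [-0.76 -1.15  0.37] w 0.0004
```

View pics/side3.png

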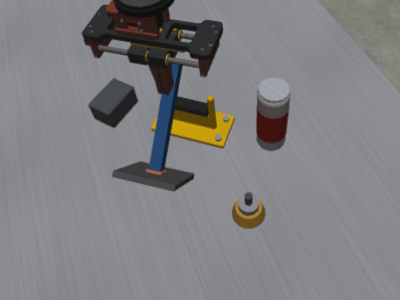

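The lean is about 50° and the plate stands on its toe edge, with the tube heading between the horns. I slow down for the passage over the balance point.

step_arm(rows=[0.33,0,0.18,0,0,0,-1,0.32,0,0.19,0,0,0,-1,0.32,0,0.19,0,0,0,-1,0.31,0,0.2,0,0,0,-1,0.31,0,0.21,0,0,0,-1,0.3,0,0.21,0,0,0,-1,0.3,0,0.22,0,0,0,-1,0.29,0,0.22,0,0,0,-1,0.29,0,0.23,0,0,0,-1,0.28,0,0.23,0,0,0,-1,0.28,0,0.24,0,0,0,-1,0.27,0,0.25,0,0,0,-1,0.27,0,0.26,0,0,0,-1,0.26,0,0.26,0,0,0,-1,0.26,0,0.27,0,0,0,-1])

```text
time: 8.22
ee_pos: [0.5447, 0.1158, 0.1096]
tool_rot: [-2.823, -1.379, -0.0]
contact_force: [-0.2, 0.2, 0.3]
width: 0.0004
gripper_force: 0.0
```

```bash
python3 -c "
from h import *
rel()
cv2.imwrite('pics/side4.png',snapshot('side')[100:400,80:480,::-1])
"
```

```text
t 8.2167 p [0.5447 0.1158 0.1096] along 0.1591 left -0.001 toolx ang 52.06 z [ 0.  0. -1.] F [-0.19  0.2   0.34] w 0.0004
```

View pics/side4.png

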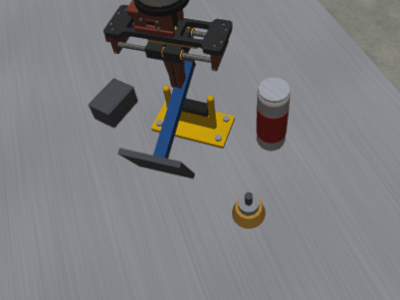

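The force has dropped to zero at a lean of about 69°, so the post has left the finger. I wait half a second to see whether it settles.

step_arm(rows=[0,0,0,0,0,0,-1,0,0,0,0,0,0,-1,0,0,0,0,0,0,-1,0,0,0,0,0,0,-1,0,0,0,0,0,0,-1,0,0,0,0,0,0,-1])

```text
time: 8.77
ee_pos: [0.5446, 0.1155, 0.11]
tool_rot: [2.823, 1.378, 0.0]
contact_force: [-0.8, 0.3, 0.2]
width: 0.0005
gripper_force: 0.0
```

```bash
python3 -c "
from h import *
rel()
a=snapshot('side')[100:400,80:480,::-1]
b=snapshot('top')[180:340,180:400,::-1]
cv2.imwrite('pics/c5.png',np.hstack([a,cv2.resize(b,(400,300))]))
"
```

```text
t 8.7667 p [0.5446 0.1155 0.11  ] along 0.1588 left -0.0011 toolx ang 52.06 z [ 0. -0. -1.] F [-0.83  0.31  0.16] w 0.0005
```

View pics/c5.png

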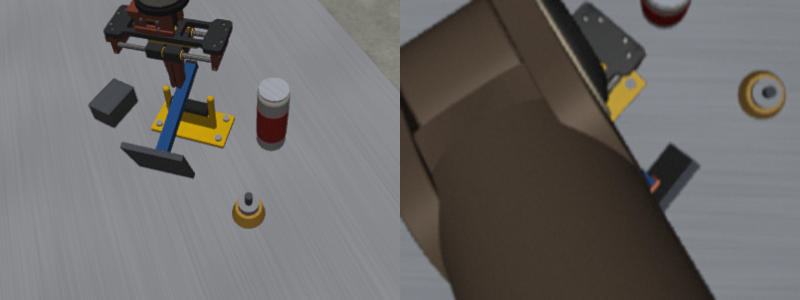

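The plate has turned further and the tube looks to be lying on the roller near (188,105), clear of the finger. I withdraw upward and back.

step_arm(rows=[0,0,-0.8,0,0,0,-1,0,0,-1,0,0,0,-1,0,0,-1.5,0,0,0,-1,0,0,-2,0,0,0,-1,0,0,-2,0,0,0,-1,0,0,-2,0,0,0,-1,0,0,-2,0,0,0,-1,-2,0,0,0,0,0,-1,-2.5,0,0,0,0,0,-1,-2.5,0,0,0,0,0,-1,-2.5,0,0,0,0,0,-1,-2.5,0,0,0,0,0,-1,-2.5,0,0,0,0,0,-1,-2.5,0,0,0,0,0,-1,-2.5,0,0,0,0,0,-1,-2.5,0,0,0,0,0,-1,-2.5,0,0,0,0,0,-1,-2.5,0,0,0,0,0,-1,0,0,0,0,0,0,-1,0,0,0,0,0,0,-1])

```text
time: 10.53
ee_pos: [0.3784, -0.0981, 0.2239]
tool_rot: [2.823, 1.375, 0.001]
contact_force: [0.6, 0.7, 0.1]
width: 0.0005
gripper_force: 0.0
```

```bash
python3 -c "
from h import *
rel()
a=snapshot('side');b=snapshot('top')
cv2.imwrite('pics/s6.png',a[:,:,::-1]);cv2.imwrite('pics/t6.png',b[:,:,::-1])
cv2.imwrite('pics/c6.png',np.hstack([cv2.resize(a[150:350,140:400,::-1],(400,308)),cv2.resize(b[150:350,180:440,::-1],(400,308))]))
"
```

```text
t 10.5333 p [ 0.3784 -0.0981  0.2239] along -0.1118 left -0.0016 toolx ang 51.92 z [ 0.001 -0.001 -1.   ] F [0.58 0.74 0.08] w 0.0005
```

View pics/c6.png

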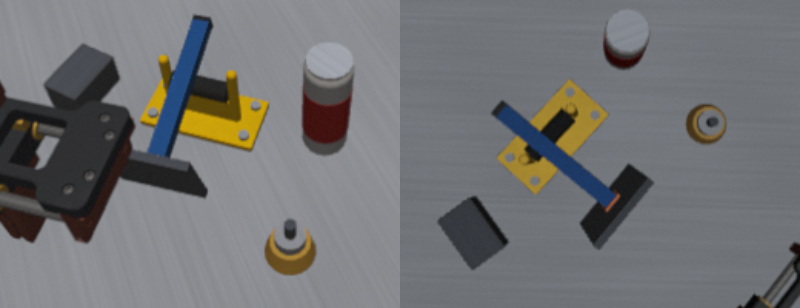

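The tube lies on the roller between the horns, with its cap at side (271,164) and top (243,219) in full-picture pixels. The toe edge is on the bench and the bystanders have not moved. I check the numbers, then hand in.

```bash
python3 -c "
from h import *
p,g=cross('side',(271,164),'top',(243,219.5));print(p,g)
toe=np.array([.477,.030]);d=p[:2]-[.5537,.1052];a=np.radians(49.3)
x,y=d@[np.cos(a),np.sin(a)],d@[-np.sin(a),np.cos(a)]
print('top in rest',x,y)
if g<.012 and x>.035 and abs(y)<.04 and .06<p[2]<.13: print(job_done())
"
```

```text
[0.58079943 0.16514166 0.09053247] 0.003542421694936183
top in rest 0.06311532642286898 0.018542856422766114
the job is handed in; nothing more can be done
None
```

The post is tipped and lying with its tube on the roller between the horns. By my camera measurement its top end is about 63 mm past the roller and 19 mm off the rest's middle line. The can, block and brush looked unmoved, and the job is handed in; no verdict came back.

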